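# Pass a sample carrier to the next rail

## Task

Three sample carriers hang on the steel rail with black end stops. Lift the blue one off, over the end stop, and hang it on the other rail, the white one with yellow end stops: set it down on that rail before letting go, so that it hangs upright and square astride it, between the yellow stops. Leave the purple and green carriers hanging where they are.

Things in the scene. Friction and masses are not known exactly. Their poses are not given: they have to be found in the camera images.
- stand: Fixed stand, 2 flat rails in one line. Origin: base centre, on desk; mm; z up, y along rails, x across. Base 90x530x12. Rails 26 wide, 12 thick, centred on x=0, flat top z=100. Steel rail, black stops: y=20 to 255 (carriers at y about 70, 137, 205, any order). White rail, yellow stops: y=-255 to -20, empty. Stops at rail ends, inside these lengths: 26 wide, 8 thick, top z=125.
- carrier_blue: White upside-down-U saddle with blue grip tab on top and 2 blue-capped tubes, hung astride the rail; loose, 50-100 g. Origin: middle of crosspiece underside (rests on rail top); mm; z up, y along rail, x across. Crosspiece 80x34x8 (x,y,z). Tab 12 (x) x 26 (y), z=8 to 60. Caps at x=+-32.5, tops z=18. Legs down to z=-46, 34 long in y; 44 gap between them for the rail.
- carrier_purple: White upside-down-U saddle with purple grip tab on top and 2 purple-capped tubes, hung astride the rail; loose, 50-100 g. Origin: middle of crosspiece underside (rests on rail top); mm; z up, y along rail, x across. Crosspiece 80x34x8 (x,y,z). Tab 12 (x) x 26 (y), z=8 to 60. Caps at x=+-32.5, tops z=18. Legs down to z=-46, 34 long in y; 44 gap between them for the rail.
- carrier_green: White upside-down-U saddle with green grip tab on top and 2 green-capped tubes, hung astride the rail; loose, 50-100 g. Origin: middle of crosspiece underside (rests on rail top); mm; z up, y along rail, x across. Crosspiece 80x34x8 (x,y,z). Tab 12 (x) x 26 (y), z=8 to 60. Caps at x=+-32.5, tops z=18. Legs down to z=-46, 34 long in y; 44 gap between them for the rail.

How it is judged:
On the way:
1. the blue carrier is set down on the white rail (within 12 mm of its seat) while the fingers still hold it (x of carrier_blue in the frame of stand between -0.013 and 0.013 m and y of carrier_blue in the frame of stand between -0.235 and -0.04 m and z of carrier_blue in the frame of stand between 0.094 and 0.112 m and angle between carrier_blue's own z axis and vertical below 0.175 rad and contact force between the fingers and carrier_blue above 0.5 N), for 0.1 s.
At the end, for the whole second after the job is handed in: Blue carrier released and at rest on the white rail, 40-235 mm along from the stand middle, within 6 mm of seat height, 13 mm of the centre line, upright within 10 deg, square within 17 deg; purple and green within 20 mm of their starts, upright within 10 deg (x of carrier_blue in the frame of stand between -0.013 and 0.013 m and y of carrier_blue in the frame of stand between -0.235 and -0.04 m and z of carrier_blue in the frame of stand between 0.094 and 0.106 m and angle between each of carrier_blue, carrier_purple, carrier_green's own z axis and vertical below 0.175 rad and angle between the y axis of carrier_blue and the y axis of stand, either way round below 0.3 rad and contact force between the fingers and carrier_blue below 0.1 N and linear speed of carrier_blue below 0.02 m/s and distance of each of carrier_purple, carrier_green from where it was at the start of the episode below 0.02 m); the robot touches nothing.
It fails at once if the purple carrier is moved by more than 30 mm (distance of carrier_purple from where it was at the start of the episode above 0.03 m).
It fails at once if the green carrier is moved by more than 30 mm (distance of carrier_green from where it was at the start of the episode above 0.03 m).
It also fails if it takes over 35 s, if anything falls off the work surface, if the arm or the gripper's body presses on something with over 40 N, if the wrist force passes 120 N, or if a joint passes its speed limit or range.

## Robot

A 6-joint arm with a two-finger parallel gripper is mounted at the origin on the work surface. World frame = base frame: x ahead of the robot, y to its left, z up, the work surface at z = 0. Lengths are in m, angles in rad, forces in N, time in s.
With the tool pointing down it reaches from about 0.375 to 0.925 m from the base axis. Payload 5.7 kg.
Tool frame: the origin (TCP) lies midway between the tips of the shut fingers; the grasp point (between the pads) lies 19 mm behind it (robot.tcp_to_grasp is the distance from the TCP to the grasp point, in m); z points along the fingers, y is the line along which they close (so a half turn about z gives the same grasp; the last joint's range is limited). The gripper opens to 85 mm and grips with 20 to 120 N. Pads are 22 mm wide; open, the fingers measure 114 mm over their backs; the gripper's body (76 mm by 85 mm) begins 54 mm behind the grasp point. The pads swing forward as they close: fully open they stand 13 mm farther back than shut.
Start: joints at [1.138, 0.359, 1.51, -0, 1.272, -0.115], TCP at [0.187, 0.57, 0.231] pointing down, gripper open.
Joint ranges: [-2.97, 2.97], [-1.01, 2.36], [0.21, 2.38], [-0.96, 4.11], [0.2, 2.71], [-2.98, 2.98]. Speed limits (rad/s): [2.39, 2.39, 3.14, 3.14, 3.14, 3.14].

## Interface

Orientations are given as a unit quaternion [x, y, z, w].
In Python, from workcell import robot, status, capture gives the robot as it stands (robot), with the cameras as plain functions and the readings (status).
- The arm moves only by the tool shift_gripper, called after "Emit:" by a JSON object that holds its "name" and its "arguments", one argument or row to a line. Schema: {"type":"object","properties":{"steps":{"type":"array","items":{"type":"object","properties":{"pos":{"type":"array","items":{"type":"number"},"minItems":3,"maxItems":3},"yaw":{"type":"number"},"jaw":{"type":"number"}},"additionalProperties":false,"required":["jaw"]},"minItems":1,"maxItems":20},"only":{"type":"string"},"quiet":{"type":"boolean"},"lines":{"type":"string"}},"required":["steps"],"additionalProperties":false}. steps is a list of rows, 1 to 20 of them, each an object with the fields pos (a list: dx, dy, dz in m), yaw (a turn about the tool's z in rad), jaw (the finger opening in m); a field left out counts as zero (the opening has to be given); each row shifts and turns the commanded pose from where the row before left it, along the tool's axes as they then stand; what a row does not reach is not made up. A row lasts 1/8 s, in which the tool goes at most 0.0625 m and 0.188 rad, less where a joint would pass 70% of its speed; a pose out of reach is approached as far as the arm can. The fingers move at their own pace and stop on an object; the grip force is fixed at half the most. Time passes only in rows, so rows that do not move let the fingers close. The tool returns the time, the measured TCP pose, the force, the opening and the grip force at its end. only (a regular expression) keeps the lines of the reply that match it, lines (a string "A,B") keeps lines A to B, and quiet returns only ok. Input that does not fit is refused with a message, and nothing moves.
- status.get_state(): the state, without advancing time (a new reading comes with each control period).
- capture(name): name is "scene" or "top"; returns a dict with "pixels" (420x560x3 uint8, red, green, blue), "K" (3x3 intrinsics, pixels), "k1" (the pictures are not rectified: a ray, as slopes to the right and down, at radius r is drawn at 1 + k1 r^2 times it, then the intrinsics apply), "xyz" and "attitude" of the camera in the world. Camera axes: x right, y down, z forward; pixel columns grow to the right and rows downward; lengths in m; the calibration is good to about 2 mm. A picture is of the moment at which its call begins. There is no depth.
- robot.sign_off(): hands the job in; it is judged then, once.
The state is a dict: "time": time; "joints": joint angles; "joint_vel": joint speeds; "joint_torque": joint torques, N m; "tool_pos": TCP position; "orientation": TCP orientation; "ft_force": force on the tool from outside, world axes, zero at the start; "torque": the same for the moment, N m; "grip_width": finger opening in m; "finger_force": force on a finger pad.
Only numpy, scipy, OpenCV 4.12 (cv2) and the standard library are available. Lean on these libraries where they do the work, as an engineer would, in place of code of your own. Each camera call takes 0.05 s, during which the arm holds its last target. There are 200 camera calls.

## Working session

There is one attempt and no reset: what is moved stays moved. The work goes in short steps, Python scripts to look and compute and a tool call to move; the robot and the scene stay as the last step left them, time stands still between calls to the robot, and variables do not carry over. Pictures are saved under pics/ and viewed, at most 10 in all, crops included, and the job is handed in when it is done.

```bash
ls; mkdir -p pics
```

Run:
```python
from workcell import robot, status, capture
import cv2
for n in("scene","top"):
    c=capture(n); cv2.imwrite(f"pics/{n}0.png",c["pixels"][:,:,::-1]); print(n,c["K"],c["k1"],c["xyz"],c["attitude"])
print(status.get_state())
```

```text
pics
workcell.py
scene [[493.38439345   0.         284.73829707]
 [  0.         493.38439345 215.57898738]
 [  0.           0.           1.        ]] 0.044835197341954694 [ 0.9197758  -0.19164013  0.61967771] [ 0.84705681  0.37595465 -0.15603564 -0.34176855]
top [[502.73494942   0.         281.33926655]
 [  0.         502.73494942 209.4968871 ]
 [  0.           0.           1.        ]] -0.05487150612594141 [0.4301342  0.13989704 0.8127009 ] [ 0.71153132 -0.69865343  0.05894406 -0.04617529]
{'time': 0.1, 'joints': array([ 1.13790693e+00,  3.59443123e-01,  1.51132949e+00,  1.13433559e-05,
        1.27251987e+00, -1.15088913e-01]), 'joint_vel': array([-0.00185751, -0.0014553 , -0.00040663, -0.00020446, -0.00179187,
        0.00066381]), 'joint_torque': array([ 6.51092487e-04, -5.28652310e+01, -2.79350924e+01, -6.72858505e-05,
        4.83620839e-03, -3.37866379e-05]), 'tool_pos': array([0.18722145, 0.56938811, 0.2305296 ]), 'orientation': array([ 1.58233992e-01,  9.87401277e-01, -8.16747716e-04, -2.35182980e-04]), 'ft_force': array([-0.3004278 ,  0.20755042,  0.51876408]), 'torque': array([-0.02390218,  0.03131367, -0.02439575]), 'finger_force': 0.0, 'grip_width': 0.08555577515968589}
```

View pics/scene0.png

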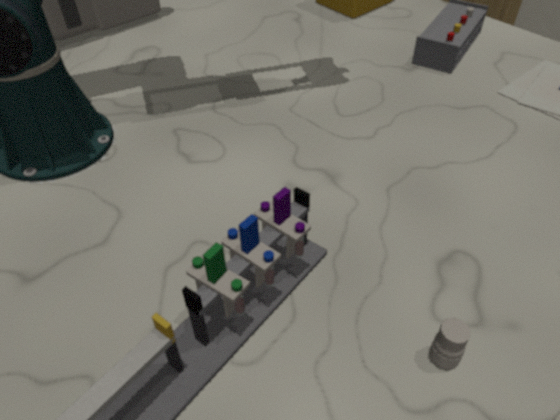

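View pics/top0.png

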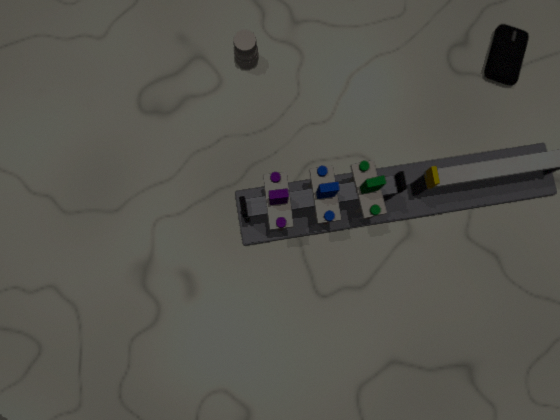

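The scene view shows green (215,263), blue (249,234) and purple (282,206) tabs, with the near yellow stop at (163,326). In the top view, blue is in the middle (328,190) between purple (278,197) and green (373,185). The white rail runs right from the yellow stop at (433,177).

Create h.py:
```python
import numpy as np, cv2
from scipy.spatial.transform import Rotation as R
from workcell import robot, status, capture
HSV={"blue":(100,125),"green":(50,85),"purple":(135,160),"yellow":(18,32)}
def ray(c,uv):
    K=c["K"]; d=np.array([(uv[0]-K[0,2])/K[0,0],(uv[1]-K[1,2])/K[1,1]]); s=d.copy()
    for _ in range(10): s=d/(1+c["k1"]*(s@s))
    v=R.from_quat(c["attitude"]).apply([s[0],s[1],1]); return np.array(c["xyz"]),v/np.linalg.norm(v)
def plane(c,uv,z):
    o,v=ray(c,uv); return o+v*(z-o[2])/v[2]
def tri(c1,p1,c2,p2):
    o1,v1=ray(c1,p1);o2,v2=ray(c2,p2)
    t=np.linalg.lstsq(np.c_[v1,-v2],o2-o1,rcond=None)[0]
    a,b=o1+t[0]*v1,o2+t[1]*v2; return (a+b)/2,np.linalg.norm(a-b)
def blobs(c,col,amin=12):
    h=cv2.cvtColor(c["pixels"],cv2.COLOR_RGB2HSV); lo,hi=HSV[col]
    m=cv2.inRange(h,(lo,120,40),(hi,255,255))
    n,l,s,ce=cv2.connectedComponentsWithStats(m)
    return [(int(s[i,4]),ce[i].round(1).tolist(),cv2.minAreaRect(np.argwhere(l==i)[:,::-1].astype(np.float32))) for i in range(1,n) if s[i,4]>=amin]
```

Run:
```python
from h import *
np.set_printoptions(precision=4,suppress=True)
C={n:capture(n) for n in("scene","top")}
for col in HSV:
    for n in C:
        for a,ce,r in blobs(C[n],col): print(col,n,a,ce,cv2.boxPoints(r).round(0).astype(int).tolist() if a>60 else "", plane(C[n],ce,.118))
```

Run:
```python
import cv2
a=cv2.imread('pics/top0.png')[130:260,220:420]; cv2.imwrite('pics/topc.png',cv2.resize(cv2.convertScaleAbs(a,alpha=1.6),None,fx=4,fy=4,interpolation=2))
a=cv2.imread('pics/scene0.png')[170:370,130:340]; cv2.imwrite('pics/scenec.png',cv2.resize(a,None,fx=3,fy=3,interpolation=2))
```

```text
blue scene 515 [248.9, 233.3] [[239, 216], [256, 215], [259, 251], [242, 252]] [0.5474 0.0722 0.118 ]
blue scene 69 [232.3, 233.2] [[228, 229], [236, 229], [236, 238], [228, 238]] [0.532  0.0555 0.118 ]
blue scene 81 [268.0, 255.8] [[264, 251], [272, 251], [272, 261], [264, 261]] [0.5953 0.0656 0.118 ]
blue top 80 [321.8, 170.5] [[317, 166], [326, 166], [326, 175], [317, 175]] [0.5914 0.0718 0.118 ]
blue top 171 [328.9, 186.8] [[318, 184], [338, 181], [339, 190], [320, 192]] [0.5681 0.0617 0.118 ]
blue top 81 [328.8, 215.5] [[324, 211], [333, 211], [333, 220], [324, 220]] [0.5272 0.0617 0.118 ]
green scene 534 [214.5, 262.4] [[202, 246], [221, 243], [226, 279], [208, 282]] [0.5569 0.0071 0.118 ]
green scene 74 [197.5, 262.0] [[193, 258], [202, 258], [202, 267], [193, 267]] [ 0.5415 -0.0088  0.118 ]
green scene 80 [236.3, 284.9] [[232, 280], [240, 280], [240, 290], [232, 290]] [0.6042 0.006  0.118 ]
green top 69 [364.0, 165.2] [[358, 165], [364, 159], [370, 165], [364, 171]] [0.6005 0.0116 0.118 ]
green top 158 [375.8, 180.9] [[366, 179], [384, 175], [386, 183], [368, 187]] [ 0.578 -0
[... 340 characters left out ...]
], [296, 231]] [0.5856 0.1312 0.118 ]
purple top 75 [275.0, 176.4] [[271, 172], [279, 172], [279, 181], [271, 181]] [0.5815 0.1379 0.118 ]
purple top 162 [278.2, 193.5] [[268, 190], [287, 188], [288, 197], [269, 198]] [0.557 0.133 0.118]
purple top 77 [280.6, 221.8] [[276, 217], [285, 217], [285, 226], [276, 226]] [0.5171 0.1289 0.118 ]
yellow scene 747 [353.0, 5.6] [[317, 0], [391, 0], [391, 17], [317, 17]] [0.1485 0.7147 0.118 ]
yellow scene 45 [457.1, 27.1]  [0.3815 0.7968 0.118 ]
yellow scene 255 [162.7, 325.6] [[149, 321], [156, 313], [177, 331], [170, 339]] [ 0.5923 -0.0929  0.118 ]
yellow top 124 [434.4, 174.7] [[427, 167], [436, 165], [440, 184], [432, 186]] [ 0.589  -0.0896  0.118 ]
```

View pics/topc.png

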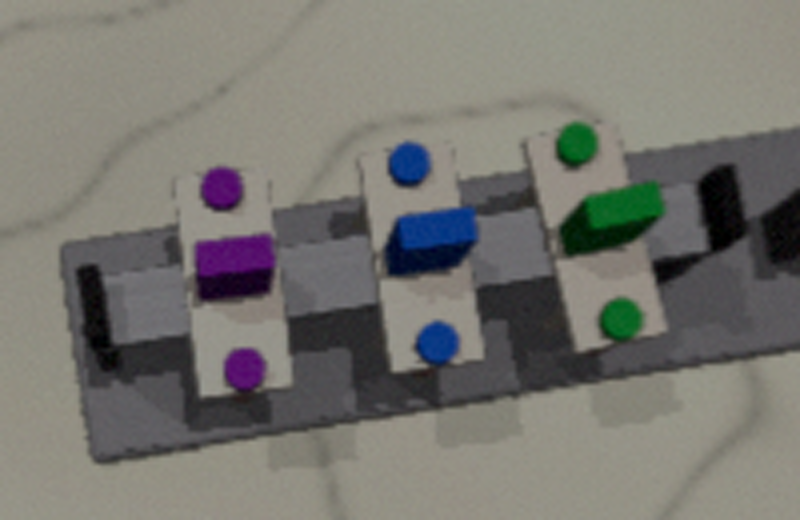

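View pics/scenec.png

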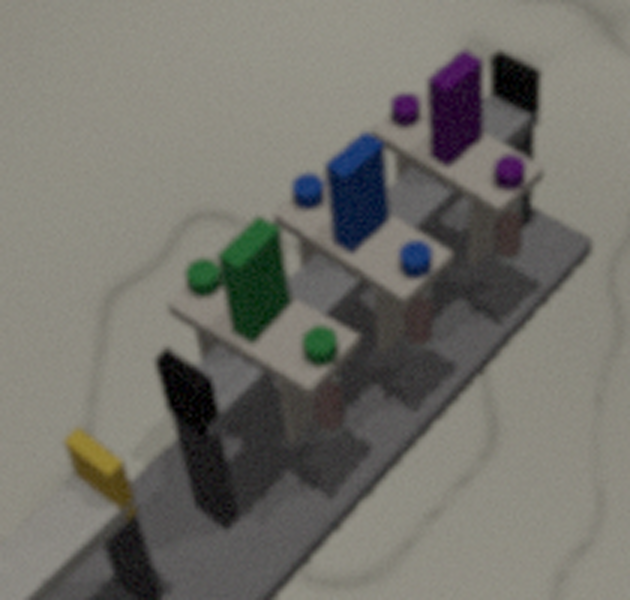

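The crops show the tabs, caps and base edges clearly. In the top view the base corners are roughly (235,191), (245,245), (548,146) and (556,192). Next I triangulate the caps, tab tops and yellow stop, and fit the stand.

Run:
```python
from h import *
np.set_printoptions(precision=4,suppress=True)
S,T=capture("scene"),capture("top")
for col in("blue","green","purple"):
    s=sorted(blobs(S,col)); t=sorted(blobs(T,col))
    ts=sorted(s[:2],key=lambda b:b[1][0]); tt=sorted(t[:2],key=lambda b:-b[1][1])
    P=[tri(S,a[1],T,b[1]) for a,b in zip(ts,tt)]
    d=P[1][0]-P[0][0]
    print(col,*[(p,round(e,4)) for p,e in P],"mid",(P[0][0]+P[1][0])/2,"len",np.linalg.norm(d),"yaw deg",np.degrees(np.arctan2(d[1],d[0])))
# blue tab top corners : top-view far(right upper)... from crops
cs=lambda u,v:(130+u/3-.5+.17,170+v/3-.33); ct=lambda u,v:(220+u/4-.4,130+v/4-.4)
for n,a,b in [("tab nearR",(382,149),(474,209)),("tab top R-low",(366,140),(476,241)),("tab nearL?",(330,172),(400,219))]:
    print(n,tri(S,cs(*a),T,ct(*b)))
ys=[b for b in blobs(S,"yellow") if b[1][1]>200][0]; yt=blobs(T,"yellow")[0]
print("yellow centroid",tri(S,ys[1],T,yt[1]))
# base outline in top
q=[plane(T,p,.012) for p in [(235.5,191),(245,245),(548,146),(556,192)]]
print("base",np.array(q)); q=np.array(q)
print("len",np.linalg.norm(q[0]-q[2]),np.linalg.norm(q[1]-q[3]),"w",np.linalg.norm(q[0]-q[1]),np.linalg.norm(q[2]-q[3]),"ctr",q.mean(0),"axis",q[0]-q[2],q[1]-q[3])
print("scene corner", [plane(S,cs(588,243),.012)])
# white rail edge points in top image per column
g=cv2.cvtColor(T["pixels"],cv2.COLOR_RGB2GRAY).astype(float)
h=cv2.cvtColor(T["pixels"],cv2.COLOR_RGB2HSV)
E1,E2=[],[]
for u in range(460,536,5):
    col=cv2.GaussianBlur(g,(3,3),0)[:,u]; d=np.diff(col)[145:195]
    E1.append(plane(T,(u,145+d.argmax()+.5),.1)); E2.append(plane(T,(u,145+d.argmin()+.5),.1))
for E in(E1,E2):
    E=np.array(E); p=np.polyfit(E[:,1],E[:,0],1); r=E[:,0]-np.polyval(p,E[:,1]); print("rail edge x=a*y+b",p,"rms",r.std(),"x at y=-.2",np.polyval(p,-.2))
```

```text
blue (array([0.5275, 0.0599, 0.1113]), np.float64(0.0025)) (array([0.5922, 0.0699, 0.112 ]), np.float64(0.0024)) mid [0.5598 0.0649 0.1116] len 0.06554982729188764 yaw deg 8.829403040549199
green (array([ 0.5379, -0.0057,  0.112 ]), np.float64(0.0023)) (array([0.6011, 0.0096, 0.112 ]), np.float64(0.0025)) mid [0.5695 0.002  0.112 ] len 0.06501679030019593 yaw deg 13.537349190836677
purple (array([0.5172, 0.1279, 0.1117]), np.float64(0.0023)) (array([0.582 , 0.1368, 0.1118]), np.float64(0.0028)) mid [0.5496 0.1323 0.1117] len 0.06539396040503688 yaw deg 7.846272143948877
tab nearR (array([0.5693, 0.0616, 0.1691]), np.float64(0.015424048430142397))
tab top R-low (array([0.5591, 0.0609, 0.1673]), np.float64(0.01580153269189869))
tab nearL? (array([0.5585, 0.0665, 0.1466]), np.float64(0.026089891398905996))
yellow centroid (array([ 0.5897, -0.0915,  0.1137]), np.float64(0.0011104730739547434))
base [[ 0.5791  0.2011  0.012 ]
 [ 0.492   0.1833  0.012 ]
 [ 0.6676 -0.3221  0.012 ]
 [ 0.5888 -0.3306  0.012 ]]
len 0.5305870859337798 0.5229228606815277 w 0.08888264710753167 0.07926026333511255 ctr [ 0.5819 -0.0671  0.012 ] axis [-0.0885  0.5232  0.    ] [-0.0968  0.5139 -0.    ]
scene corner [array([0.5809, 0.1953, 0.012 ])]
rail edge x=a*y+b [-0.1773  0.5857] rms 0.0005235701983283596 x at y=-.2 0.621166979846084
rail edge x=a*y+b [-0.1746  0.5599] rms 0.00043931556464071343 x at y=-.2 0.5947885722791428
```

Run:
```python
import cv2
a=cv2.imread('pics/top0.png')[130:210,400:560]; cv2.imwrite('pics/topr.png',cv2.resize(cv2.convertScaleAbs(a,alpha=1.6),None,fx=5,fy=5,interpolation=2))
```

```text
(no output)
```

View pics/topr.png

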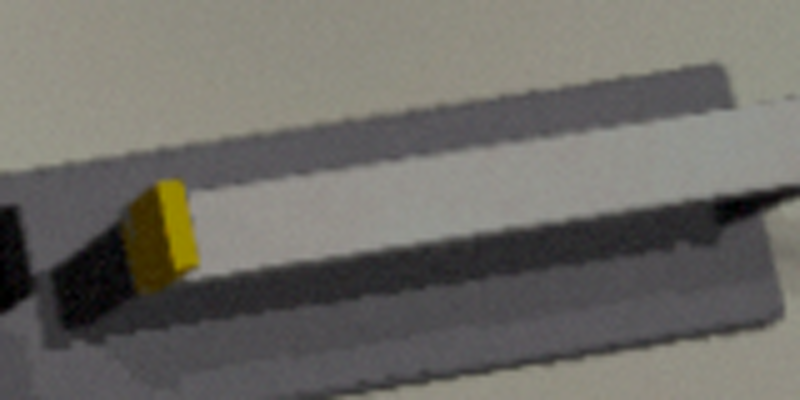

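The crop shows the white rail, about 26 mm wide, with the near yellow stop at about (435,175) in the full picture; the rail's far end lies outside the frame. The stand yaw is about 10° and its origin is near (0.585,-0.068). That puts blue at stand y ≈ 135 mm, which matches the text. I'll turn the tool while checking the tab height with proper corner pairs.

Run:
```python
from h import *
np.set_printoptions(precision=4,suppress=True)
S,T=capture("scene"),capture("top")
cs=lambda u,v:(130+u/3-.33,170+v/3-.33); ct=lambda u,v:(220+u/4-.4,130+v/4-.4)
for a,b in [((382,149),(400,219)),((330,170),(476,241)),((346,186),(474,209))]: print(tri(S,cs(*a),T,ct(*b)))
```

```text
(array([0.5632, 0.0773, 0.1545]), np.float64(0.002363135531235346))
(array([0.5569, 0.0524, 0.1539]), np.float64(0.0006777603317168797))
(array([0.5679, 0.0526, 0.1526]), np.float64(0.0012861761347246748))
```

Emit:
{"name": "shift_gripper", "arguments": {
  "steps": [
    {"yaw": 0.18, "jaw": 0.06},
    {"yaw": 0.18, "jaw": 0.06},
    {"yaw": 0.18, "jaw": 0.06},
    {"yaw": 0.18, "jaw": 0.06},
    {"yaw": 0.18, "jaw": 0.06},
    {"yaw": 0.18, "jaw": 0.06},
    {"yaw": 0.02, "jaw": 0.06},
    {"jaw": 0.06}
  ]
}}

```text
time: 1.4
tool_pos: [0.1875, 0.5699, 0.2313]
orientation: [0.65, 0.76, -0.0, 0.0]
ft_force: [0.3, -0.6, 0.4]
grip_width: 0.06
finger_force: 0.0
```

Emit:
{"name": "shift_gripper", "arguments": {
  "steps": [
    {"pos": [-0.04, 0.0207, 0], "jaw": 0.06},
    {"pos": [-0.04, 0.0207, 0], "jaw": 0.06},
    {"pos": [-0.04, 0.0207, 0], "jaw": 0.06},
    {"pos": [-0.04, 0.0207, 0], "jaw": 0.06},
    {"pos": [-0.04, 0.0207, 0], "jaw": 0.06},
    {"pos": [-0.04, 0.0207, 0], "jaw": 0.06},
    {"pos": [-0.04, 0.0207, 0], "jaw": 0.06},
    {"pos": [-0.04, 0.0207, 0], "jaw": 0.06},
    {"pos": [-0.04, 0.0207, 0], "jaw": 0.06},
    {"pos": [-0.04, 0.0207, 0], "jaw": 0.06},
    {"pos": [-0.04, 0.0207, 0], "jaw": 0.06},
    {"pos": [-0.04, 0.0207, 0], "jaw": 0.06},
    {"pos": [-0.04, 0.0207, 0], "jaw": 0.06},
    {"pos": [-0.037, 0.0207, 0], "jaw": 0.06},
    {"jaw": 0.06},
    {"jaw": 0.06}
  ]
}}

```text
time: 3.4
tool_pos: [0.5582, 0.0638, 0.2311]
orientation: [0.651, 0.759, -0.0, -0.001]
ft_force: [0.2, 0.2, 0.3]
grip_width: 0.0602
finger_force: 0.0
```

Emit:
{"name": "shift_gripper", "arguments": {
  "steps": [
    {"pos": [0.001, 0.002, 0.025], "jaw": 0.06},
    {"pos": [0, 0, 0.025], "jaw": 0.06},
    {"pos": [0, 0, 0.025], "jaw": 0.06},
    {"pos": [0, 0, 0.02], "jaw": 0.06},
    {"pos": [0, 0, 0.008], "jaw": 0.06},
    {"jaw": 0.06}
  ]
}}

```text
time: 4.15
tool_pos: [0.5599, 0.0656, 0.1282]
orientation: [0.65, 0.76, -0.0, -0.0]
ft_force: [-0.2, -1.3, 0.7]
grip_width: 0.06
finger_force: 0.0
```

Run:
```python
from workcell import robot, status, capture
import cv2
a=capture("scene")["pixels"][130:330,130:340,::-1]; cv2.imwrite('pics/s1.png',cv2.resize(a,None,fx=3,fy=3,interpolation=2))
```

```text
(no output)
```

View pics/s1.png

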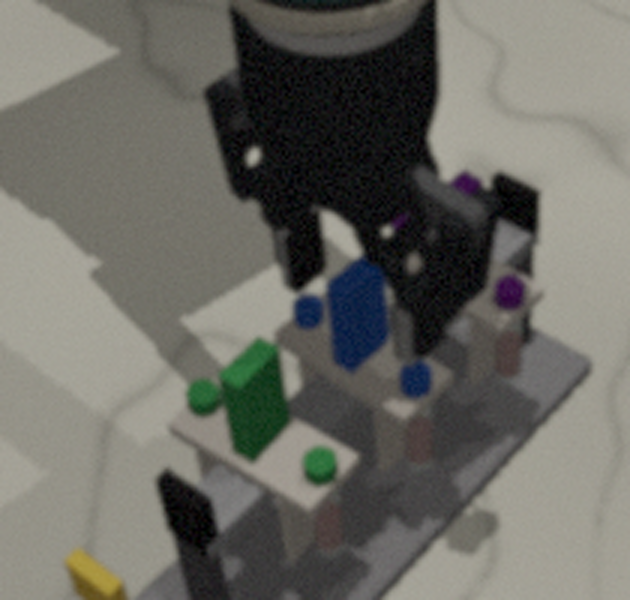

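The fingers straddle the blue tab: tips at crop (300,285) and (425,345), tab at (358,315). I close and lift slightly.

Emit:
{"name": "shift_gripper", "arguments": {
  "steps": [
    {"jaw": 0.0},
    {"jaw": 0.0},
    {"jaw": 0.0},
    {"jaw": 0.0},
    {"jaw": 0.0},
    {"jaw": 0.0}
  ]
}}

```text
time: 4.95
tool_pos: [0.5608, 0.0648, 0.1286]
orientation: [0.651, 0.759, 0.0, 0.0]
ft_force: [-1.4, -0.4, 5.0]
grip_width: 0.0111
finger_force: 60.7
```

Emit:
{"name": "shift_gripper", "arguments": {
  "steps": [
    {"pos": [0, 0, -0.01], "jaw": 0.0},
    {"pos": [0, 0, -0.02], "jaw": 0.0},
    {"pos": [0, 0, -0.03], "jaw": 0.0},
    {"pos": [0, 0, -0.03], "jaw": 0.0},
    {"pos": [0, 0, -0.03], "jaw": 0.0},
    {"pos": [0, 0, -0.02], "jaw": 0.0},
    {"jaw": 0.0}
  ]
}}

```text
time: 5.82
tool_pos: [0.5617, 0.0649, 0.2701]
orientation: [0.651, 0.759, 0.001, 0.001]
ft_force: [-0.5, -0.2, -1.4]
grip_width: 0.0109
finger_force: 60.0
```

Run:
```python
from h import *
S,T=capture("scene"),capture("top")
for n,c in(("s",S),("t",T)):
  for col in("blue","green","purple"): print(n,col,[(b[0],b[1]) for b in blobs(c,col)])
cv2.imwrite('pics/s2.png',S["pixels"][:,:,::-1])
```

```text
s blue [(426, [238.9, 155.1]), (100, [224.1, 153.9]), (122, [266.0, 176.6])]
s green [(544, [214.4, 262.3]), (76, [197.6, 262.0]), (75, [236.3, 284.8])]
s purple [(447, [281.4, 206.0]), (66, [299.5, 226.9])]
t blue []
t green []
t purple [(75, [275.0, 176.6]), (163, [278.1, 193.5]), (79, [280.7, 221.8])]
```

View pics/s2.png

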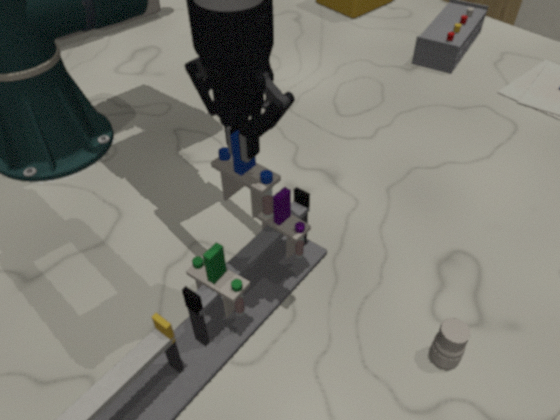

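The blue carrier hangs level from the gripper (caps at (224,154) and (266,177)), clear of the rail. Green and purple have not moved. Next I traverse along the rail axis.

Emit:
{"name": "shift_gripper", "arguments": {
  "steps": [
    {"yaw": -0.022, "jaw": 0.0},
    {"pos": [-0.012, 0, 0], "jaw": 0.0},
    {"pos": [-0.025, 0, 0], "jaw": 0.0},
    {"pos": [-0.03, 0, 0], "jaw": 0.0},
    {"pos": [-0.03, 0, 0], "jaw": 0.0},
    {"pos": [-0.03, 0, 0], "jaw": 0.0},
    {"pos": [-0.03, 0, 0], "jaw": 0.0},
    {"pos": [-0.03, 0, 0], "jaw": 0.0},
    {"pos": [-0.03, 0, 0], "jaw": 0.0},
    {"pos": [-0.03, 0, 0], "jaw": 0.0},
    {"pos": [-0.018, 0, 0], "jaw": 0.0},
    {"pos": [-0.007, 0, 0], "jaw": 0.0},
    {"jaw": 0},
    {"jaw": 0}
  ]
}}

```text
time: 7.68
tool_pos: [0.6078, -0.202, 0.2683]
orientation: [0.642, 0.766, 0.0, -0.0]
ft_force: [-1.2, 0.9, -0.4]
grip_width: 0.0114
finger_force: 60.0
```

Emit:
{"name": "shift_gripper", "arguments": {
  "steps": [
    {"pos": [0, 0, 0.02], "jaw": 0.0},
    {"pos": [0, 0, 0.03], "jaw": 0},
    {"pos": [0, 0, 0.015], "jaw": 0},
    {"jaw": 0.0},
    {"jaw": 0}
  ]
}}

```text
time: 8.3
tool_pos: [0.6087, -0.2031, 0.2044]
orientation: [0.642, 0.766, 0.0, 0.001]
ft_force: [-0.0, -0.7, -0.3]
grip_width: 0.0114
finger_force: 60.0
```

Run:
```python
from h import *
S,T=capture("scene"),capture("top")
for n,c in(("s",S),("t",T)):
  for col in("blue","green","purple"): print(n,col,[(b[0],b[1]) for b in blobs(c,col)])
cv2.imwrite('pics/s3.png',np.hstack([S["pixels"][120:420,0:300],T["pixels"][60:360,260:560]])[:,:,::-1])
```

```text
s blue [(229, [51.9, 370.6]), (240, [76.0, 388.8])]
s green [(543, [214.5, 262.3]), (75, [197.5, 262.0]), (81, [236.4, 284.7])]
s purple [(426, [281.6, 205.4]), (53, [264.9, 205.9]), (65, [299.4, 227.0])]
t blue [(76, [530.5, 125.1]), (82, [550.0, 139.7]), (78, [542.1, 172.7])]
t green [(66, [364.0, 165.3]), (157, [375.6, 181.0]), (75, [374.8, 209.3])]
t purple [(76, [274.9, 176.5]), (163, [278.2, 193.5]), (78, [280.7, 221.8])]
```

View pics/s3.png

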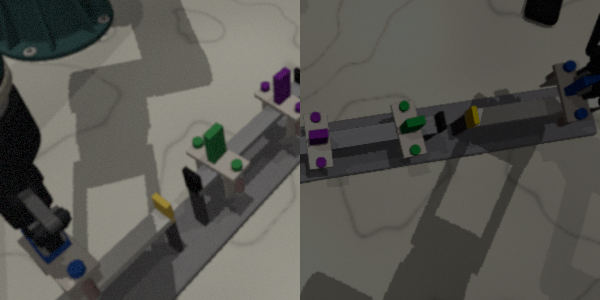

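Blue caps are at top (530.5,125) and (542,173), above the white rail. I check the across-rail position with the same camera.

Run:
```python
from h import *
T=capture("top")
a,b=[plane(T,p,.193) for p in((530.5,125.1),(542.1,172.7))]
m=(a+b)/2; d=a-b
print(m,np.linalg.norm(d),np.degrees(np.arctan2(d[1],d[0])),"off line",(m[0]-(.5728-.176*m[1]))*.985)
```

```text
[ 0.60977116 -0.20145259  0.193     ] 0.06468248675132471 10.183941457906625 off line 0.0014927673096112714
```

Offset is 1.5 mm and yaw 10.2°, both within tolerance. I lower it.

Emit:
{"name": "shift_gripper", "arguments": {
  "steps": [
    {"pos": [0, -0.001, 0.02], "jaw": 0.0},
    {"pos": [0, 0, 0.02], "jaw": 0},
    {"pos": [0, 0, 0.015], "jaw": 0},
    {"pos": [0, 0, 0.01], "jaw": 0.0},
    {"pos": [0, 0, 0.005], "jaw": 0},
    {"pos": [0, 0, 0.003], "jaw": 0},
    {"jaw": 0}
  ]
}}

```text
time: 9.32
tool_pos: [0.6071, -0.2032, 0.1305]
orientation: [0.643, 0.766, -0.0, 0.0]
ft_force: [0.3, -0.3, -0.9]
grip_width: 0.0109
finger_force: 60.0
```

Emit:
{"name": "shift_gripper", "arguments": {
  "steps": [
    {"pos": [0, 0, 0.0015], "jaw": 0},
    {"pos": [0, 0, 0.0015], "jaw": 0},
    {"jaw": 0},
    {"jaw": 0}
  ]
}}

```text
time: 9.82
tool_pos: [0.6073, -0.2033, 0.1286]
orientation: [0.643, 0.766, 0.0, 0.001]
ft_force: [-1.7, 1.1, 5.9]
grip_width: 0.0111
finger_force: 61.1
```

Contact force is 5.9 N at the same TCP height as at the grasp (0.1286), so it is seated. I release and retreat.

Emit:
{"name": "shift_gripper", "arguments": {
  "steps": [
    {"jaw": 0.02},
    {"jaw": 0.035},
    {"jaw": 0.05},
    {"jaw": 0.06},
    {"jaw": 0.06},
    {"jaw": 0.06}
  ]
}}

```text
time: 10.58
tool_pos: [0.607, -0.2031, 0.1273]
orientation: [0.643, 0.766, -0.0, 0.0]
ft_force: [0.0, -0.2, -0.0]
grip_width: 0.0599
finger_force: 0.0
```

Emit:
{"name": "shift_gripper", "arguments": {
  "steps": [
    {"pos": [0, 0, -0.01], "jaw": 0.06},
    {"pos": [0, 0, -0.02], "jaw": 0.06},
    {"pos": [0, 0, -0.04], "jaw": 0.06},
    {"pos": [0, 0, -0.04], "jaw": 0.06},
    {"pos": [0, 0, -0.04], "jaw": 0.06},
    {"pos": [0, 0, -0.03], "jaw": 0.06},
    {"jaw": 0.06},
    {"jaw": 0.06}
  ]
}}

```text
time: 11.58
tool_pos: [0.6065, -0.2029, 0.3068]
orientation: [0.643, 0.766, -0.0, -0.0]
ft_force: [0.9, -0.2, -0.2]
grip_width: 0.0598
finger_force: 0.0
```

```bash
python3 - <<'E'
from h import *
S,T=capture("scene"),capture("top")
for n,c in(("s",S),("t",T)):
  for col in("blue","green","purple"): print(n,col,[(b[0],b[1],plane(c,b[1],.118).round(4).tolist()) for b in blobs(c,col)])
cv2.imwrite('pics/s4.png',np.hstack([S["pixels"][120:420,0:300],T["pixels"][60:360,260:560]])[:,:,::-1])
E
```

```text
s blue [(1047, [71.1, 392.5], [0.5964, -0.2057, 0.118]), (62, [98.0, 417.0], [0.6388, -0.1971, 0.118])]
s green [(539, [214.5, 262.2], [0.5566, 0.0073, 0.118]), (77, [197.6, 262.0], [0.5416, -0.0087, 0.118]), (76, [236.4, 284.8], [0.6042, 0.0062, 0.118])]
s purple [(429, [281.5, 205.5], [0.5371, 0.1412, 0.118]), (55, [264.9, 206.0], [0.5217, 0.1228, 0.118]), (66, [299.5, 226.9], [0.5854, 0.1316, 0.118])]
t blue [(67, [504.8, 142.1], [0.6401, -0.1957, 0.118]), (141, [523.7, 156.4], [0.6194, -0.2229, 0.118]), (72, [514.6, 185.4], [0.5761, -0.2068, 0.118])]
t green [(67, [364.0, 165.2], [0.6005, 0.0116, 0.118]), (157, [375.8, 181.0], [0.5779, -0.005, 0.118]), (74, [374.9, 209.3], [0.5373, -0.0033, 0.118])]
t purple [(75, [275.0, 176.4], [0.5815, 0.1379, 0.118]), (162, [278.2, 193.5], [0.557, 0.133, 0.118]), (77, [280.6, 221.8], [0.5171, 0.1289, 0.118])]
```

View pics/s4.png

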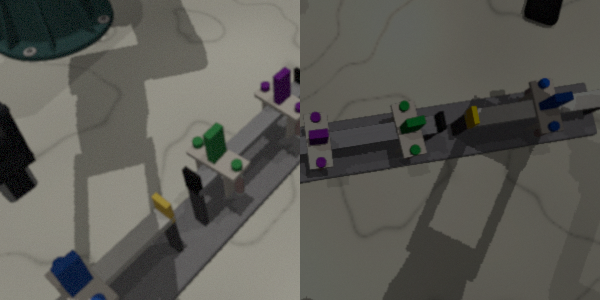

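The blue carrier sits upright astride the white rail. Its caps in the top view are at (505,142) and (515,185), giving midpoint (0.608,-0.201), about 0 mm off the centre line, with yaw 10°. Green and purple are unmoved.

```bash
python3 -c "
from workcell import robot, status, capture
print(robot.sign_off())"
```

```text
the job is handed in; nothing more can be done
None
```

The blue carrier was set down on the white rail while still gripped, then released; my last pictures show it upright and square between the yellow stops, with purple and green unmoved, and I handed the job in (no verdict was returned).

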